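Close up a microscope slide box: index leaf down, then lid shut

ROBOT

A 6-joint arm with a two-finger parallel gripper is mounted at the origin on a cart in front of the work surface, level with it; the furniture and walls round the work are solid. World frame = base frame: x ahead of the robot, y to its left, z up, the work surface at z = 0. Lengths are in mm, angles in rad, forces in N, time in s.
With the tool pointing down it reaches from about 375 to 900 mm from the base axis. Payload 3.1 kg.
Tool frame: the origin (TCP) lies midway between the tips of the shut fingers; the grasp point (between the pads) lies 19 mm behind it; z points along the fingers, y is the line along which they close (so a half turn about z gives the same grasp; the last joint's range is limited). The gripper opens to 85 mm and grips with 20 to 120 N. Pads are 22 mm wide; open, the fingers measure 114 mm over their backs; the gripper's body (76 mm by 85 mm) begins 54 mm behind the grasp point. The pads swing forward as they close: fully open they stand 13 mm farther back than shut.
Start: joints at [-1.49, 0.527, 1.433, -0, 1.181, -0.178], TCP at [159.975, -604.156, 231.31] pointing down, gripper open.
Joint ranges: [-3.08, 3.08], [-0.75, 2.2], [0.22, 2.44], [-1.43, 4.57], [0, 2.65], [-2.85, 2.85]. Speed limits (rad/s): [2.79, 2.79, 3.14, 3.14, 3.14, 3.14].

INTERFACE

Orientations are given as a unit quaternion [x, y, z, w].
In Python, from cell import readout, eyes, order gives the robot as it stands.
- The arm moves only by the tool move_arm, never from a script. Its argument "motion" is a list of rows, each an object with "xyz": the shift along the tool's x, y, z in cm, a list of three; "angular": the turn, a rotation vector about the tool's x, y, z in degrees, a list of three; "jaw": the opening in per cent of the stroke, from 0 (shut) to 100 (fully open). A call has exactly 8 rows; each row is the pose to reach, as a shift and turn from the pose commanded when the call began, along the tool's axes at that moment; what a row does not reach only later rows make up. A row lasts 1/12 s, in which the tool goes at most 41.7 mm and 7.16 degrees, less where a joint would pass 70% of its speed; a pose out of reach is approached as far as the arm can. A call with a gripper value outside its range is refused whole. The fingers move at their own pace and stop on an object; "grip_force" is the grip in N (left out, the last holds). Time passes only in rows, so rows that repeat a pose let the fingers close, or fill a call up. It gives the time, the measured TCP pose, the force, the opening and the grip force at its end, in the units of the state.
- readout.read_state(): the state, without advancing time (a new reading comes with each control period).
- eyes.camera(name): name is "scene" or "side" or "wrist"; returns a dict with "img" (420x560x3 uint8, blue, green, red), "depth" (420x560 float32, mm along the optical axis (not along the pixel's ray), 0 where there is no reading), "fx", "fy", "cx", "cy" (pixels), "R" (3x3) and "t" (3): a world point X has camera coordinates R X + t. Camera axes: x right, y down, z forward; pixel columns grow to the right and rows downward; lengths in mm; the calibration is good to about 2 mm. A picture is of the moment at which its call begins.
- order.finish_job(): hands the job in; it is judged then, once.
The state is a dict: "time_s": time; "joints": joint angles; "qd": joint speeds; "joint_efforts": joint torques, N m; "tcp_pos": TCP position; "tool_rot": TCP orientation; "force": force on the tool from outside, world axes, zero at the start; "wrist_torque": the same for the moment, N m; "opening": finger opening in mm; "grip_force": force on a finger pad.
Only numpy, scipy, OpenCV 4.12 (cv2) and the standard library are available. Lean on these libraries where they do the work, as an engineer would, in place of code of your own. Each camera call takes 0.05 s, during which the arm holds its last target. There are 200 camera calls.

TASK

Close up the slide box so that it can be stood on edge on the shelf: with your fingertips push the white index leaf that stands up along the rim opposite the lid's hinge all the way down onto the slides, and only then swing the blue lid over it and press it fully shut. Go gently - there is glass inside, so nothing may be slammed or leaned on hard - and leave the box lying flat about where it is, neither lifted nor dragged along. Do not disturb the things standing round it.

Things in the scene. Friction and masses are not known exactly. Their poses are not given: they have to be found in the camera images.
- slide_box: blue slide box, loose, about 0.8 kg. Origin: centre of its underside; z up, y along the hinges. Base tray 182 x 224 x 13 mm (x from -91 to 91, y from -112 to 112 mm). The lid hinges on the +x rim; the index leaf hinges just inside the -x rim. Shut, the box is 35 mm high.
- slide_box_lid (a joint): angle of the blue lid: 0 shut, about 1.57 standing straight up, 2.0 its stop leaning out to +x. Hinge line along the box's y at x 92, z 14 mm in the box's frame. The lid is a shallow tray, 183 mm from hinge to free edge, 221 mm wide, 21 mm deep. A stiff hinge (about 0.2 N m) holds it where it is left; nothing latches.
- leaf (a joint): angle of the white index leaf: 0 folded down flat, about 1.57 upright, 1.75 its stop, leaning a little out to -x. Hinge line along the box's y at x -82, z 27.5 mm in the box's frame. Stiff hinge (0.06 N m) that holds it where it is left. While it stands up the lid cannot shut: the lid's edge meets the leaf's inner face and jams.
- leaf_edge (a point): middle of the leaf's free edge, 146 mm from its hinge. The leaf is a stiff sheet 196 mm wide along the box's y and 2.4 mm thick; a round finger tab reaches 12 mm beyond this point (to 158 mm). Its x axis points from hinge to free edge, its z axis out of the face that lies on top once folded.
- lid_edge (a point): middle of the lid's free edge, at the corner of its top face and its front wall (closed: x -91.5, y 0, z 35 mm in the box's frame). The top face runs from here straight to the hinge side and is flat; push on it.
- dropper_iodine: bystander: brown glass dropper bottle with a red teat, 34 x 34 x 102 mm; origin at the centre of its underside; to be left alone
- dropper_eosin: bystander: brown glass dropper bottle with a black teat, 34 x 34 x 102 mm; origin at the centre of its underside; to be left alone
- specimen_cup: bystander: clear open plastic cup, 67 mm across, 68 mm high; origin at the centre of its underside; to be left alone
- white_bottle: bystander: white screw-cap bottle, 58 mm across, 142 mm high; origin at the centre of its underside; to be left alone
- timer: bystander: cream mechanical timer with a dial, 60 x 66 x 42 mm; origin at the centre of its underside; to be left alone
- forceps: bystander: steel forceps lying flat, 127 mm long, 9 mm high; origin at the centre of its underside; to be left alone
- coverslip_box: bystander: small blue and white box, 38 x 63 x 22 mm; origin at the centre of its underside; to be left alone

How it is judged (in metres and radians):
On the way, in this order (a step that is already met when the one before it is completed fails the run):
1. the index leaf is folded down onto the slides while the lid is still open (value of joint leaf below 0.06 rad and value of joint slide_box_lid above 1 rad), for 0.2 s.
2. the lid is shut over the folded leaf (value of joint slide_box_lid below 0.03 rad and value of joint leaf below 0.06 rad), for 0.2 s.
At the end, for the whole second after the job is handed in: leaf within 0.06 rad of flat, lid within 0.03 rad of shut (about 5 mm at its edge), the box flat, at rest and within 40 mm of where it was, every bystander within 20 mm of where it was; the robot touches nothing (all of step 2 and distance of slide_box from where it was at the start of the episode below 0.04 m and angle between slide_box's own z axis and vertical below 0.05 rad and linear speed of slide_box below 0.02 m/s and distance of each of dropper_iodine, dropper_eosin, specimen_cup, white_bottle, timer, forceps, coverslip_box from where it was at the start of the episode below 0.02 m).
It fails at once if the lid was brought down while the leaf still stood up (value of joint slide_box_lid below 0.9 rad and value of joint leaf above 0.12 rad).
It fails at once if the box was lifted, tipped or dragged off (height (world z) of slide_box above 0.012 m or angle between slide_box's own z axis and vertical above 0.12 rad or distance of slide_box from where it was at the start of the episode above 0.05 m).
It fails at once if leaf or lid was slammed (faster than 2.5 rad/s) (velocity of joint any of slide_box_lid, leaf below -2.5 rad/s).
It fails at once if the fingers leaned on the box with more than 60 N (contact force between the fingers and slide_box above 60 N).
It fails at once if a bystander was pushed, picked up or knocked over (distance of any of dropper_iodine, dropper_eosin, specimen_cup, white_bottle, timer, forceps, coverslip_box from where it was at the start of the episode above 0.03 m or angle between any of dropper_iodine, dropper_eosin, specimen_cup, white_bottle's own z axis and vertical above 0.3 rad).
It also fails if it takes over 54 s, if anything falls off the work surface, if the arm or the gripper's body presses on something with over 40 N, if the wrist force passes 120 N, or if a joint passes its speed limit or range.

## Working session

There is one attempt and no reset: what is moved stays moved. The work goes in short steps, Python scripts to look and compute and a tool call to move; the robot and the scene stay as the last step left them, time stands still between calls to the robot, and variables do not carry over. Pictures are saved under pics/ and viewed, at most 10 in all, crops included, and the job is handed in when it is done.

Besides the shell and the picture viewer there is one more tool, called after ">>>" by a JSON object that holds its "op" and its "data". move_arm: Moves the arm, as the interface text tells. Its arguments: {"type":"object","properties":{"motion":{"type":"array","items":{"type":"object","properties":{"xyz":{"type":"array","items":{"type":"number"}},"angular":{"type":"array","items":{"type":"number"}},"jaw":{"type":"number"}}}},"grip_force":{"type":"number"}},"required":["motion"]}

```bash
ls; mkdir -p pics; python3 - <<'E'
from cell import readout, eyes
import cv2,numpy as np
s=readout.read_state();print(s)
ims=[]
for n in("scene","side"):
    c=eyes.camera(n);np.savez(n+'.npz',**c)
    cv2.imwrite(f'pics/{n}0.png',c['img']);print(n,c['fx'],c['cx'],c['cy'],c['R'],c['t'])
E
```

```text
pics
{'time_s': 0.0, 'joints': array([-1.49051239e+00,  5.28460537e-01,  1.43387439e+00, -7.66315589e-06,
        1.18137867e+00, -1.78490014e-01]), 'qd': array([ 0.00092583, -0.00013313, -0.00052345,  0.00110353, -0.00071517,
        0.00068866]), 'joint_efforts': array([ 6.75812171e-04, -4.42349160e+01, -1.78025472e+01, -1.77616566e-04,
        8.52963596e-03, -8.99162046e-06]), 'tcp_pos': array([ 159.91051648, -603.47781538,  230.34593996]), 'tool_rot': array([ 9.91640431e-01,  1.29027640e-01,  4.85125325e-05, -1.05936671e-03]), 'force': array([0.35977346, 0.46333764, 1.34300452]), 'wrist_torque': array([-0.00146328,  0.01392308,  0.00706617]), 'grip_force': 0.0, 'opening': 85.41784602001172}
scene 540.0087972141554 279.95920048899256 208.41568698535193 [[ 0.91820568 -0.39556205 -0.02071231]
 [-0.31077699 -0.68700334 -0.65684402]
 [ 0.24559314  0.60955482 -0.75374195]] [-626.75026295  -78.52932265 1162.31121379]
side 466.4984041684699 275.63738263529484 202.81324236430663 [[ 0.73121987  0.68209356  0.00811707]
 [ 0.34447871 -0.35896612 -0.86745475]
 [-0.58877154  0.6370963  -0.49744987]] [-118.09547675 -288.03037512 1462.99443728]
```

View pics/scene0.png

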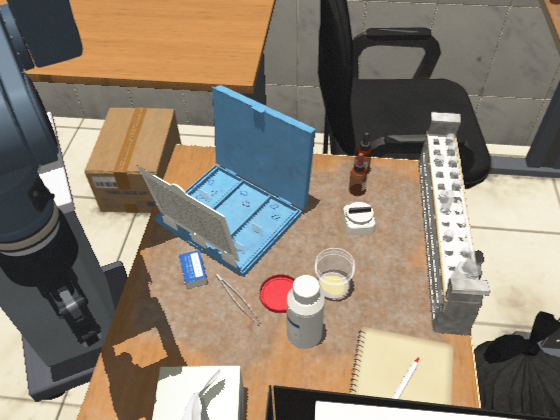

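View pics/side0.png

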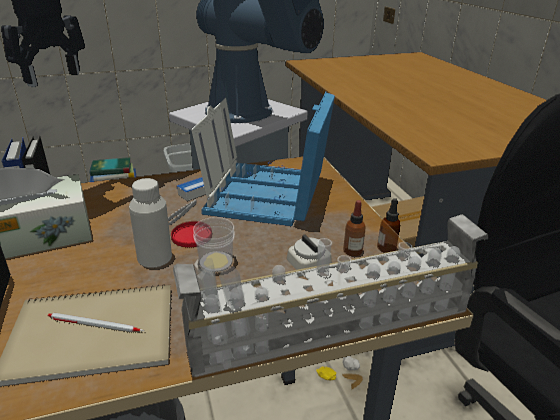

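The scene view shows the blue lid upright at about (212-312, 90-205), the tray at (165-300, 170-265) and the white leaf standing at (145-235, 170-255). The side view has the leaf at about (192-232, 100-210) and the lid at (300-335, 95-220). The bystanders are clear of the swept region, mostly on the far side.

```bash
cat > h.py <<'E'
import numpy as np,cv2
def world(c):
    v,u=np.mgrid[0:420,0:560]; d=c['depth'].astype(float)
    P=np.stack([(u-c['cx'])/c['fx']*d,(v-c['cy'])/c['fy']*d,d],-1)
    return (P-c['t'])@c['R']          # R^T (P-t)
def plane(p):
    m=np.median(p,0)
    for k in range(6):
        q=p if k==0 else p[np.abs((p-m)@n)<max(3,12-3*k)]
        m=q.mean(0); n=np.linalg.svd(q-m,full_matrices=False)[2][2]
    return m,n,q
E
python3 - <<'E'
from h import *
for nm in('scene','side'):
    c=dict(np.load(nm+'.npz')); W=world(c); ok=c['depth']>0
    h=cv2.cvtColor(c['img'],cv2.COLOR_BGR2HSV).astype(int)
    H,S,V=h[...,0],h[...,1],h[...,2]
    blue=ok&(H>95)&(H<115)&(S>110)&(V>60)
    n,lab,st,_=cv2.connectedComponentsWithStats(blue.astype(np.uint8))
    area=ok&(W[...,0]>100)&(W[...,0]<900)&(abs(W[...,1])<600)
    print(nm)
    for i in range(1,n):
        if st[i,4]>300:
            p=W[lab==i]; print('blue',st[i],np.percentile(p,[1,50,99],0).round(0).tolist())
    big=blue&area
    lid=W[big&(W[...,2]>60)];base=W[big&(W[...,2]<45)&(W[...,2]>3)]
    m,nn,q=plane(lid);print('lid',m.round(1),nn.round(3),'ext',np.percentile(q,[.5,99.5],0).round(0).tolist())
    r=cv2.minAreaRect(base[:,:2].astype(np.float32));print('base',r,np.percentile(base[:,2],[2,50,98]))
    # leaf: greyish pale, z>60, in the box surroundings
    leaf=area&(S<60)&(V>90)&(W[...,2]>50)&(W[...,2]<200)&(np.hypot(W[...,0]-base[:,0].mean(),W[...,1]-base[:,1].mean())<170)
    n,lab,st,_=cv2.connectedComponentsWithStats(leaf.astype(np.uint8))
    i=1+st[1:,4].argmax();p=W[lab==i];m,nn,q=plane(p)
    print('leaf',st[i],m.round(1),nn.round(3),np.percentile(q,[.5,99.5],0).round(0).tolist())
# bystanders: heights > 8 near table
    s=area&(W[...,2]>6)&(W[...,2]<250)
    n,lab,st,_=cv2.connectedComponentsWithStats(cv2.erode(s.astype(np.uint8),np.ones((2,2))))
    for i in range(1,n):
        if st[i,4]>60:
            p=W[lab==i];print(st[i,:5],np.percentile(p,[2,98],0).round(0).tolist())
E
```

```text
scene
blue [  156    86   159   197 10329] [[310.0, -462.0, 0.0], [508.0, -302.0, 86.0], [586.0, -188.0, 197.0]]
lid [ 521.5 -286.3  133.7] [ 0.861  0.498 -0.106] ext [[461.0, -381.0, 61.0], [579.0, -187.0, 198.0]]
base ((402.5539245605469, -350.255859375), (281.1881408691406, 226.89012145996094), 30.541170120239258) [ 3.37346465 12.66864936 42.78182281]
leaf [ 137  165  100   90 2613] [ 347.4 -388.3  117.3] [-0.857 -0.496 -0.139] [[294.0, -469.0, 51.0], [399.0, -299.0, 180.0]]
[ 320    0   33   99 2619] [[798.0, -99.0, 14.0], [846.0, 65.0, 189.0]]
[ 35  49  47  19 247] [[180.0, -39.0, 222.0], [262.0, -15.0, 246.0]]
[ 213   86  102  175 8210] [[459.0, -404.0, 9.0], [582.0, -191.0, 196.0]]
[ 420  113   51  145 4270] [[725.0, -594.0, 40.0], [885.0, -369.0, 134.0]]
[350 134  22  61 761] [[675.0, -389.0, 9.0], [740.0, -323.0, 99.0]]
[ 138  166  117  109 3730] [[300.0, -466.0, 8.0], [442.0, -223.0, 170.0]]
[421 175  10  92 126] [[719.0, -594.0, 7.0], [828.0, -402.0, 13.0]]
[343 203  32  30 783] [[623.0, -481.0, 8.0], [674.0, -426.0, 42.0]]
[ 315  249   39   48 1280] [[511.0, -590.0, 9.0],
[... 306 characters left out ...]
((406.4244384765625, -348.86529541015625), (285.6146240234375, 229.7282257080078), 30.056049346923828) [ 3.05588955  8.03265174 38.61259183]
leaf [ 191   98   44   92 1871] [ 353.4 -392.5  116.8] [-0.857 -0.495 -0.144] [[296.0, -468.0, 51.0], [403.0, -297.0, 180.0]]
[251  35  70  18 550] [[110.0, -38.0, 218.0], [269.0, 48.0, 247.0]]
[ 178   94  157  130 6171] [[306.0, -462.0, 7.0], [591.0, -210.0, 195.0]]
[ 482   95   78  122 5582] [[811.0, -99.0, 10.0], [888.0, 68.0, 203.0]]
[  286   199   200   147 13629] [[654.0, -593.0, 8.0], [896.0, -331.0, 134.0]]
[344 201  22  53 725] [[686.0, -390.0, 8.0], [709.0, -367.0, 96.0]]
[ 173  218   62   52 1575] [[483.0, -590.0, 9.0], [575.0, -528.0, 69.0]]
```

```bash
cat >> h.py <<'E'
def fit(c,yaw=np.radians(30)):
    "leaf and lid planes and their extents in axes s (box x), w (box y), z"
    W=world(c); h=cv2.cvtColor(c['img'],cv2.COLOR_BGR2HSV).astype(int); H,S,V=np.moveaxis(h,-1,0)
    u=np.array([np.cos(yaw),np.sin(yaw)]);B=np.stack([W[...,:2]@u,W[...,:2]@[-u[1],u[0]],W[...,2]],-1)
    near=(c['depth']>0)&(np.hypot(W[...,0]-428,W[...,1]+337)<220)
    out={}
    for k,m in(('lid',near&(H>95)&(H<115)&(S>110)&(V>60)&(B[...,2]>60)&(B[...,0]>250)),('leaf',near&(S<60)&(V>90)&(B[...,2]>50)&(B[...,2]<200)&(B[...,0]<200))):
        n,lab,st,_=cv2.connectedComponentsWithStats(m.astype(np.uint8)); i=1+st[1:,4].argmax()
        out[k]=plane(B[lab==i])
    return out
E
python3 - <<'E'
from h import *
for nm in('scene','side'):
    for k,(m,n,q) in fit(dict(np.load(nm+'.npz'))).items():
        n=n*np.sign(n[0]); z0=27.5 if k=='leaf' else 14
        # line s(z) and yaw error
        print(nm,k,'yaw err deg',np.degrees(np.arctan2(n[1],n[0])).round(2),'slope',(-n[2]/n[0]).round(3),'s at hinge z',(m[0]-n[2]/n[0]*(z0-m[2])).round(1),'w',np.percentile(q[:,1],[.5,99.5]).round(1),'mid',(np.percentile(q[:,1],[.5,99.5]).mean()).round(1),'zmax',q[:,2].max().round(1))
E
```

```text
scene lid yaw err deg 0.06 slope 0.107 s at hinge z 295.7 w [-616.5 -393.6] mid -505.0 zmax 201.0
scene leaf yaw err deg 0.08 slope -0.14 s at hinge z 119.3 w [-601.1 -408.5] mid -504.8 zmax 184.5
side lid yaw err deg -2.41 slope 0.052 s at hinge z 319.7 w [-617.  -401.6] mid -509.3 zmax 196.1
side leaf yaw err deg 0.01 slope -0.146 s at hinge z 122.8 w [-602.2 -407.9] mid -505.1 zmax 183.6
```

>>> {"op": "move_arm", "data": {"motion": [{"xyz": [2.0,-1.6,0],"angular": [0,0,-2],"jaw": 0},{"xyz": [5.0,-4.0,0],"angular": [0,0,-4],"jaw": 0},{"xyz": [8.0,-6.3,0],"angular": [0,0,-7],"jaw": 0},{"xyz": [11.0,-8.7,0],"angular": [0,0,-10],"jaw": 0},{"xyz": [14.0,-11.0,0],"angular": [0,0,-13],"jaw": 0},{"xyz": [17.0,-13.4,0],"angular": [0,0,-15.2],"jaw": 0},{"xyz": [19.0,-15.0,0],"angular": [0,0,-15.2],"jaw": 0},{"xyz": [19.7,-15.5,0],"angular": [0,0,-15.2],"jaw": 0}], "grip_force": 20}}

```text
time_s: 0.77
tcp_pos: [312.0, -399.5, 230.9]
tool_rot: [0.965, 0.261, 0.0, -0.002]
force: [0.4, -0.3, 0.3]
opening: 0.1
grip_force: 0.0
```

```bash
cat >> h.py <<'E'
def box(s):
    from scipy.spatial.transform import Rotation as R
    p=np.array(s['tcp_pos']);y=np.radians(30.05);u=np.array([np.cos(y),np.sin(y)])
    A=R.from_quat(s['tool_rot']).as_matrix()
    print('t',round(s['time_s'],2),'boxXYZ',np.round([p[:2]@u-203,p[:2]@[-u[1],u[0]]+505,p[2]],1),'tool yaw',np.degrees(np.arctan2(A[1,0],A[0,0])).round(2),'zaxis',A[:,2].round(3),'F',np.round(s['force'],1),'open',round(s['opening'],1))
E
python3 -c "
from h import *;from cell import readout;box(readout.read_state())"
```

```text
t 0.77 boxXYZ [-133.     3.   230.9] tool yaw 30.22 zaxis [-0.001  0.004 -1.   ] F [ 0.4 -0.3  0.3] open 0.1
```

>>> {"op": "move_arm", "data": {"motion": [{"xyz": [0,0,2],"angular": [0,0,0],"jaw": 0},{"xyz": [0,0,5],"angular": [0,0,0],"jaw": 0},{"xyz": [0,0,7.5],"angular": [0,0,0],"jaw": 0},{"xyz": [0,0,8.9],"angular": [0,0,0],"jaw": 0},{"xyz": [0.6,0,8.9],"angular": [0,0,0],"jaw": 0},{"xyz": [1.2,0,8.9],"angular": [0,0,0],"jaw": 0},{"xyz": [1.8,0,8.9],"angular": [0,0,0],"jaw": 0},{"xyz": [2.4,0,8.9],"angular": [0,0,0],"jaw": 0}]}}

```text
time_s: 1.43
tcp_pos: [332.5, -392.7, 143.5]
tool_rot: [0.966, 0.259, 0.0, 0.001]
force: [-0.7, -0.1, 1.2]
opening: -0.3
grip_force: 0.0
```

```bash
python3 - <<'E'
from h import *;from cell import readout,eyes
box(readout.read_state())
c=eyes.camera('side');cv2.imwrite('pics/a.png',cv2.resize(c['img'][60:240,140:380],None,fx=3,fy=3))
# planned TCP path for leaf, box X,Z
for th in np.r_[np.arange(1.57,0,-.08),0]:
    print(round(th,2),np.round([-82+115*np.cos(th)-1.2*np.sin(th)-11,27.5+115*np.sin(th)+1.2*np.cos(th)],1))
E
```

```text
t 1.43 boxXYZ [-111.8   -1.4  143.5] tool yaw 30.03 zaxis [ 0.001 -0.003 -1.   ] F [-0.7 -0.1  1.2] open -0.3
1.57 [-94.1 142.5]
1.49 [-84.9 142.2]
1.41 [-75.8 141.2]
1.33 [-66.7 139.5]
1.25 [-57.9 137. ]
1.17 [-49.2 133.9]
1.09 [-40.9 130. ]
1.01 [-32.9 125.5]
0.93 [-25.2 120.4]
0.85 [-18.  114.7]
0.77 [-11.3 108.4]
0.69 [ -5.1 101.6]
0.61 [ 0.6 94.4]
0.53 [ 5.6 86.7]
0.45 [10.  78.6]
0.37 [13.8 70.2]
0.29 [16.9 61.5]
0.21 [19.2 52.6]
0.13 [20.9 43.6]
0.05 [21.8 34.4]
0.0 [22.  28.7]
```

View pics/a.png

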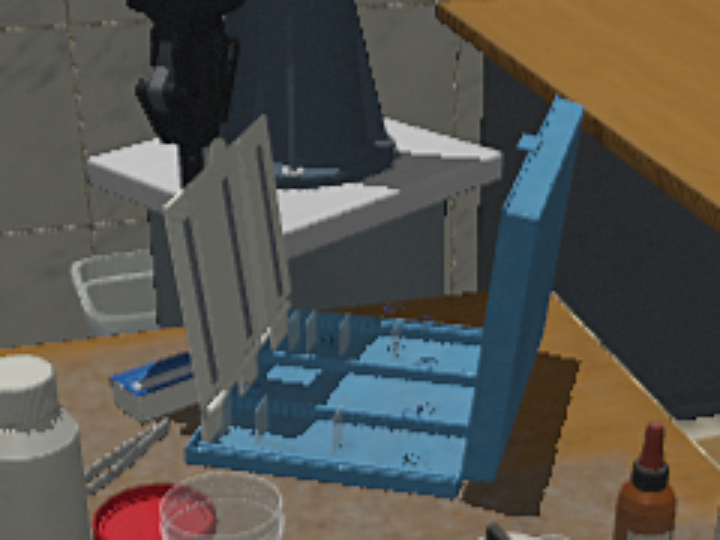

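The crop shows the closed fingers behind the leaf at mid-width (195, 180), with the lid still leaning back at (540, 230).

>>> {"op": "move_arm", "data": {"motion": [{"xyz": [0.7,0,0],"angular": [0,0,0],"jaw": 0},{"xyz": [1.5,0,0],"angular": [0,0,0],"jaw": 0},{"xyz": [2.4,0,0],"angular": [0,0,0],"jaw": 0},{"xyz": [3.3,0,0.1],"angular": [0,0,0],"jaw": 0},{"xyz": [4.2,0,0.25],"angular": [0,0,0],"jaw": 0},{"xyz": [5.1,0,0.5],"angular": [0,0,0],"jaw": 0},{"xyz": [6.0,0,0.8],"angular": [0,0,0],"jaw": 0},{"xyz": [6.8,0,1.2],"angular": [0,0,0],"jaw": 0}]}}

```text
time_s: 2.15
tcp_pos: [391.4, -357.3, 130.1]
tool_rot: [0.966, 0.259, 0.0, 0.0]
force: [0.1, -0.4, 0.2]
opening: 0.1
grip_force: 0.3
```

```bash
python3 - <<'E'
from h import *;from cell import readout,eyes
box(readout.read_state())
E
```

```text
t 2.15 boxXYZ [-43.1  -0.3 130.1] tool yaw 30.05 zaxis [ 0. -0. -1.] F [ 0.1 -0.4  0.2] open 0.1
```

>>> {"op": "move_arm", "data": {"motion": [{"xyz": [0.8,0,0.45],"angular": [0,0,0],"jaw": 0},{"xyz": [1.6,0,0.95],"angular": [0,0,0],"jaw": 0},{"xyz": [2.3,0,1.55],"angular": [0,0,0],"jaw": 0},{"xyz": [3.0,0,2.15],"angular": [0,0,0],"jaw": 0},{"xyz": [3.6,0,2.85],"angular": [0,0,0],"jaw": 0},{"xyz": [4.15,0,3.55],"angular": [0,0,0],"jaw": 0},{"xyz": [4.65,0,4.35],"angular": [0,0,0],"jaw": 0},{"xyz": [5.1,0,5.15],"angular": [0,0,0],"jaw": 0}]}}

```text
time_s: 2.82
tcp_pos: [435.0, -332.0, 77.9]
tool_rot: [0.966, 0.259, -0.0, -0.0]
force: [-0.2, -0.3, 1.0]
opening: 0.2
grip_force: 0.2
```

```bash
python3 - <<'E'
from h import *;from cell import readout,eyes
box(readout.read_state())
c=eyes.camera('side');cv2.imwrite('pics/b.png',cv2.resize(c['img'][60:240,140:380],None,fx=3,fy=3))
E
```

```text
t 2.82 boxXYZ [ 7.2 -0.2 77.9] tool yaw 30.02 zaxis [-0.  0. -1.] F [-0.2 -0.3  1. ] open 0.2
```

View pics/b.png

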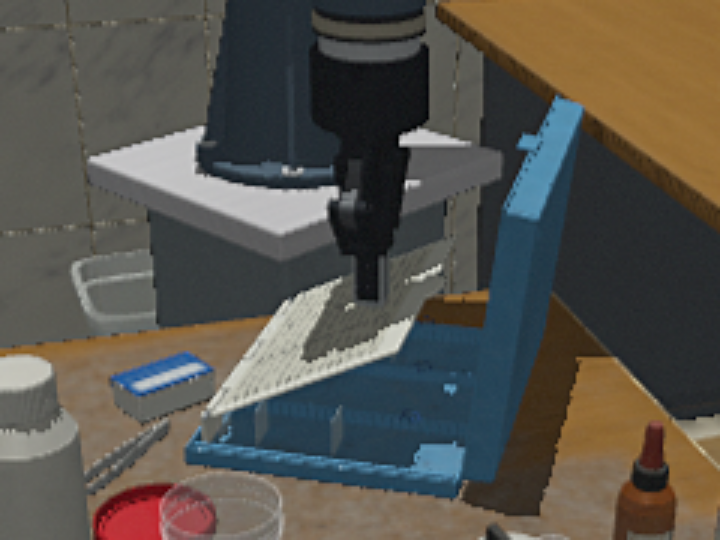

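The leaf is down to about 0.45 rad with the fingertips on its upper face (crop 370, 300). The lid is unmoved.

>>> {"op": "move_arm", "data": {"motion": [{"xyz": [0.4,0,0.85],"angular": [0,0,0],"jaw": 0},{"xyz": [0.7,0,1.7],"angular": [0,0,0],"jaw": 0},{"xyz": [0.9,0,2.55],"angular": [0,0,0],"jaw": 0},{"xyz": [1.1,0,3.45],"angular": [0,0,0],"jaw": 0},{"xyz": [1.15,0,4.05],"angular": [0,0,0],"jaw": 0},{"xyz": [1.2,0,4.45],"angular": [0,0,0],"jaw": 0},{"xyz": [1.2,0,4.75],"angular": [0,0,0],"jaw": 0},{"xyz": [1.2,0,4.95],"angular": [0,0,0],"jaw": 0}]}}

```text
time_s: 3.53
tcp_pos: [444.8, -326.3, 28.9]
tool_rot: [0.966, 0.259, -0.0, -0.0]
force: [0.3, -0.0, 0.4]
opening: -0.1
grip_force: 0.1
```

```bash
python3 - <<'E'
from h import *;from cell import readout,eyes
box(readout.read_state())
E
```

```text
t 3.53 boxXYZ [18.6 -0.1 28.9] tool yaw 30.02 zaxis [-0.  0. -1.] F [ 0.3 -0.   0.4] open -0.1
```

>>> {"op": "move_arm", "data": {"motion": [{"xyz": [0,0,0.05],"angular": [0,0,0],"jaw": 0},{"xyz": [0,0,0.1],"angular": [0,0,0],"jaw": 0},{"xyz": [0,0,0.15],"angular": [0,0,0],"jaw": 0},{"xyz": [0,0,0.2],"angular": [0,0,0],"jaw": 0},{"xyz": [0,0,0.2],"angular": [0,0,0],"jaw": 0},{"xyz": [0,0,0.2],"angular": [0,0,0],"jaw": 0},{"xyz": [0,0,0.2],"angular": [0,0,0],"jaw": 0},{"xyz": [0,0,0.2],"angular": [0,0,0],"jaw": 0}]}}

```text
time_s: 4.2
tcp_pos: [444.8, -326.3, 28.6]
tool_rot: [0.966, 0.259, 0.0, 0.0]
force: [-1.8, 2.2, 8.5]
opening: -0.0
grip_force: 4.2
```

```bash
python3 - <<'E'
from h import *;from cell import readout,eyes
box(readout.read_state())
c=eyes.camera('side');cv2.imwrite('pics/c.png',cv2.resize(c['img'][60:240,140:380],None,fx=3,fy=3))
W=world(c);h=cv2.cvtColor(c['img'],cv2.COLOR_BGR2HSV).astype(int)
B=np.stack([W[...,:2]@[.8656,.5008]-203,W[...,:2]@[-.5008,.8656]+505,W[...,2]],-1)
m=(c['depth']>0)&(h[...,1]<60)&(h[...,2]>70)&(abs(B[...,0])<80)&(abs(B[...,1])<95)&(abs(B[...,1])>30)&(B[...,2]>15)&(B[...,2]<70)
q=plane(B[m]);print('leaf',q[0].round(1),q[1].round(4),len(q[2]))
E
```

```text
t 4.2 boxXYZ [18.6 -0.2 28.6] tool yaw 30.03 zaxis [ 0. -0. -1.] F [-1.8  2.2  8.5] open -0.0
leaf [ -7.5 -20.7  29.2] [1.9e-03 1.0e-04 1.0e+00] 1726
```

View pics/c.png

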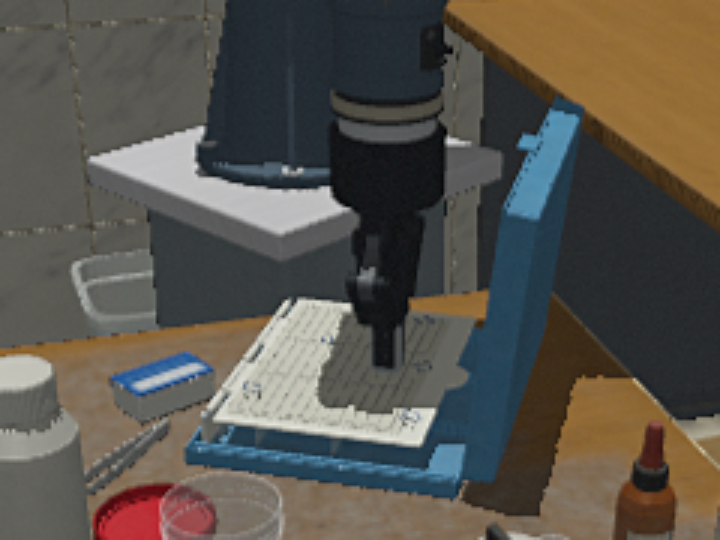

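The leaf lies flat (plane slope 0.002 rad, 8.5 N press) and the lid is still at about 1.68 rad. I'll rise and go over the lid to its outer side.

>>> {"op": "move_arm", "data": {"motion": [{"xyz": [0,0,-2],"angular": [0,0,0],"jaw": 0},{"xyz": [0,0,-5.5],"angular": [0,0,0],"jaw": 0},{"xyz": [0,0,-9.5],"angular": [0,0,0],"jaw": 0},{"xyz": [0,0,-13.5],"angular": [0,0,0],"jaw": 0},{"xyz": [0,0,-17.5],"angular": [0,0,0],"jaw": 0},{"xyz": [0,0,-20.5],"angular": [0,0,0],"jaw": 0},{"xyz": [2,0,-21.5],"angular": [0,0,0],"jaw": 0},{"xyz": [5,0,-21.5],"angular": [0,0,0],"jaw": 0}]}}

```text
time_s: 4.92
tcp_pos: [488.9, -303.9, 247.1]
tool_rot: [0.966, 0.257, 0.002, 0.004]
force: [0.6, -0.3, -0.7]
opening: 0.2
grip_force: 0.0
```

>>> {"op": "move_arm", "data": {"motion": [{"xyz": [3,0,0],"angular": [0,0,0],"jaw": 0},{"xyz": [6,0,0],"angular": [0,0,0],"jaw": 0},{"xyz": [8.5,0,0],"angular": [0,0,0],"jaw": 0},{"xyz": [9.5,0,0],"angular": [0,0,0],"jaw": 0},{"xyz": [9.7,0,0],"angular": [0,0,0],"jaw": 0},{"xyz": [9.7,0,0],"angular": [0,0,0],"jaw": 0},{"xyz": [9.7,0,0],"angular": [0,0,0],"jaw": 0},{"xyz": [9.7,0,0],"angular": [0,0,0],"jaw": 0}]}}

```text
time_s: 5.58
tcp_pos: [570.9, -253.6, 242.3]
tool_rot: [0.966, 0.258, -0.0, -0.0]
force: [-0.9, -0.5, -0.4]
opening: -0.2
grip_force: 0.0
```

```bash
python3 - <<'E'
from h import *;from cell import readout,eyes
box(readout.read_state())
for nm in('scene','side'):
    c=eyes.camera(nm)
    m,n,q=fit(c)['lid'];n=n*np.sign(n[0]);print(nm,'lid slope',(-n[2]/n[0]).round(3),'s',m.round(1))
cv2.imwrite('pics/d.png',cv2.resize(c['img'][40:240,140:380],None,fx=3,fy=3))
for th in np.r_[np.arange(1.57,0,-.06),0]:
    l=140;print(round(th,2),np.round([92-l*np.cos(th)+21*np.sin(th)+11,14+l*np.sin(th)+21*np.cos(th)],1))
E
```

```text
t 5.58 boxXYZ [164.2  -0.4 242.3] tool yaw 29.95 zaxis [-0.001  0.    -1.   ] F [-0.9 -0.5 -0.4] open -0.2
scene lid slope 0.107 s [ 308.5 -510.   133.1]
side lid slope 0.05 s [ 326.  -542.   137.3]
1.57 [123.9 154. ]
1.51 [115.5 155. ]
1.45 [107.  155.5]
1.39 [ 98.5 155.5]
1.33 [ 90. 155.]
1.27 [ 81.6 153.9]
1.21 [ 73.2 152.4]
1.15 [ 65.  150.4]
1.09 [ 56.9 147.8]
1.03 [ 48.9 144.8]
0.97 [ 41.2 141.4]
0.91 [ 33.7 137.4]
0.85 [ 26.4 133. ]
0.79 [ 19.4 128.2]
0.73 [ 12.7 123. ]
0.67 [  6.3 117.4]
0.61 [  0.3 111.4]
0.55 [ -5.4 105.1]
0.49 [-10.6  98.4]
0.43 [-15.5  91.5]
0.37 [-19.9  84.2]
0.31 [-23.9  76.7]
0.25 [-27.5  69. ]
0.19 [-30.5  61.1]
0.13 [-33.1  53. ]
0.07 [-35.2  44.7]
0.01 [-36.8  36.4]
0.0 [-37.  35.]
```

View pics/d.png

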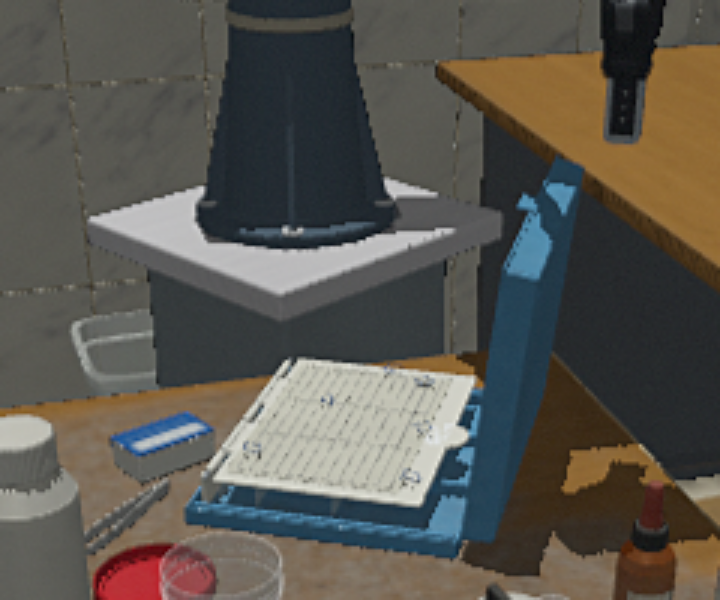

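The leaf stays flat and the fingertip is beyond the lid's outer side (crop 625, 140). The box is unmoved. Next I descend and start pushing the lid.

>>> {"op": "move_arm", "data": {"motion": [{"xyz": [0,0,2],"angular": [0,0,0],"jaw": 0},{"xyz": [0,0,5],"angular": [0,0,0],"jaw": 0},{"xyz": [0,0,7.5],"angular": [0,0,0],"jaw": 0},{"xyz": [0,0,9.0],"angular": [0,0,0],"jaw": 0},{"xyz": [-0.6,0,9.0],"angular": [0,0,0],"jaw": 0},{"xyz": [-1.2,0,9.0],"angular": [0,0,0],"jaw": 0},{"xyz": [-1.8,0,9.0],"angular": [0,0,0],"jaw": 0},{"xyz": [-2.4,0,9.0],"angular": [0,0,0],"jaw": 0}]}}

```text
time_s: 6.35
tcp_pos: [551.8, -266.0, 154.1]
tool_rot: [0.966, 0.259, 0.001, 0.001]
force: [1.3, 1.2, 1.3]
opening: -0.2
grip_force: 0.0
```

>>> {"op": "move_arm", "data": {"motion": [{"xyz": [-0.7,0,0],"angular": [0,0,0],"jaw": 0},{"xyz": [-1.5,0,-0.1],"angular": [0,0,0],"jaw": 0},{"xyz": [-2.3,0,-0.2],"angular": [0,0,0],"jaw": 0},{"xyz": [-3.1,0,-0.3],"angular": [0,0,0],"jaw": 0},{"xyz": [-4.0,0,-0.35],"angular": [0,0,0],"jaw": 0},{"xyz": [-4.9,0,-0.3],"angular": [0,0,0],"jaw": 0},{"xyz": [-5.7,0,-0.2],"angular": [0,0,0],"jaw": 0},{"xyz": [-6.6,0,0],"angular": [0,0,0],"jaw": 0}]}}

```text
time_s: 7.02
tcp_pos: [493.3, -298.1, 152.2]
tool_rot: [0.966, 0.259, -0.0, -0.0]
force: [1.2, 0.5, 1.3]
opening: 0.0
grip_force: 0.9
```

```bash
python3 - <<'E'
from h import *;from cell import readout,eyes
box(readout.read_state())
c=eyes.camera('side');cv2.imwrite('pics/e.png',cv2.resize(c['img'][40:240,140:380],None,fx=3,fy=3))
E
```

```text
t 7.02 boxXYZ [ 7.480e+01 -1.000e-01  1.522e+02] tool yaw 30.02 zaxis [-0.  0. -1.] F [1.2 0.5 1.3] open 0.0
```

View pics/e.png

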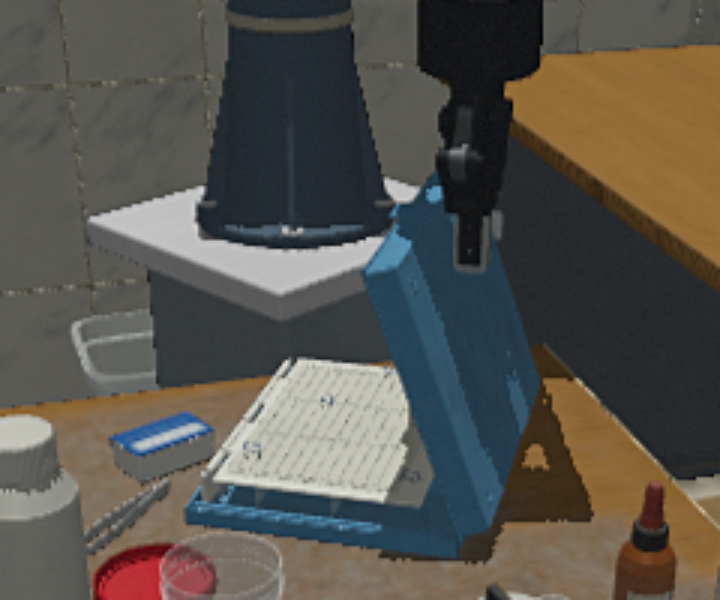

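The lid has come over to about 1.2 rad, with the fingertips on its top face (crop 470, 265) and the leaf flat below it.

>>> {"op": "move_arm", "data": {"motion": [{"xyz": [-0.8,0,0.15],"angular": [0,0,0],"jaw": 0},{"xyz": [-1.6,0,0.4],"angular": [0,0,0],"jaw": 0},{"xyz": [-2.4,0,0.7],"angular": [0,0,0],"jaw": 0},{"xyz": [-3.2,0,1.05],"angular": [0,0,0],"jaw": 0},{"xyz": [-3.95,0,1.45],"angular": [0,0,0],"jaw": 0},{"xyz": [-4.65,0,1.9],"angular": [0,0,0],"jaw": 0},{"xyz": [-5.35,0,2.4],"angular": [0,0,0],"jaw": 0},{"xyz": [-6.05,0,2.9],"angular": [0,0,0],"jaw": 0}]}}

```text
time_s: 7.73
tcp_pos: [441.2, -328.5, 122.8]
tool_rot: [0.966, 0.259, -0.0, -0.0]
force: [0.8, 0.4, 0.1]
opening: 0.0
grip_force: 0.6
```

>>> {"op": "move_arm", "data": {"motion": [{"xyz": [-0.6,0,0.55],"angular": [0,0,0],"jaw": 0},{"xyz": [-1.2,0,1.15],"angular": [0,0,0],"jaw": 0},{"xyz": [-1.8,0,1.8],"angular": [0,0,0],"jaw": 0},{"xyz": [-2.3,0,2.45],"angular": [0,0,0],"jaw": 0},{"xyz": [-2.8,0,3.15],"angular": [0,0,0],"jaw": 0},{"xyz": [-3.25,0,3.9],"angular": [0,0,0],"jaw": 0},{"xyz": [-3.65,0,4.65],"angular": [0,0,0],"jaw": 0},{"xyz": [-4.0,0,5.4],"angular": [0,0,0],"jaw": 0}]}}

```text
time_s: 8.4
tcp_pos: [406.9, -348.5, 68.5]
tool_rot: [0.966, 0.259, -0.0, 0.0]
force: [-0.1, -0.7, 1.6]
opening: -0.1
grip_force: 0.6
```

```bash
python3 - <<'E'
from h import *;from cell import readout,eyes
box(readout.read_state())
E
```

```text
t 8.4 boxXYZ [-25.3  -0.4  68.5] tool yaw 30.03 zaxis [ 0. -0. -1.] F [-0.1 -0.7  1.6] open -0.1
```

>>> {"op": "move_arm", "data": {"motion": [{"xyz": [-0.3,0,0.8],"angular": [0,0,0],"jaw": 0},{"xyz": [-0.55,0,1.6],"angular": [0,0,0],"jaw": 0},{"xyz": [-0.75,0,2.35],"angular": [0,0,0],"jaw": 0},{"xyz": [-0.85,0,2.8],"angular": [0,0,0],"jaw": 0},{"xyz": [-0.9,0,3.05],"angular": [0,0,0],"jaw": 0},{"xyz": [-0.95,0,3.2],"angular": [0,0,0],"jaw": 0},{"xyz": [-0.95,0,3.3],"angular": [0,0,0],"jaw": 0},{"xyz": [-0.95,0,3.4],"angular": [0,0,0],"jaw": 0}]}}

```text
time_s: 9.07
tcp_pos: [399.1, -352.6, 35.4]
tool_rot: [0.966, 0.259, -0.0, -0.0]
force: [0.7, 0.4, 0.4]
opening: -0.1
grip_force: 0.4
```

>>> {"op": "move_arm", "data": {"motion": [{"xyz": [0,0,0.05],"angular": [0,0,0],"jaw": 0},{"xyz": [0,0,0.1],"angular": [0,0,0],"jaw": 0},{"xyz": [0,0,0.15],"angular": [0,0,0],"jaw": 0},{"xyz": [0,0,0.15],"angular": [0,0,0],"jaw": 0},{"xyz": [0,0,0.15],"angular": [0,0,0],"jaw": 0},{"xyz": [0,0,0.15],"angular": [0,0,0],"jaw": 0},{"xyz": [0,0,0.15],"angular": [0,0,0],"jaw": 0},{"xyz": [0,0,0.15],"angular": [0,0,0],"jaw": 0}]}}

```text
time_s: 9.73
tcp_pos: [399.1, -352.7, 35.0]
tool_rot: [0.966, 0.259, 0.0, 0.0]
force: [-1.1, 2.0, 9.2]
opening: -0.2
grip_force: 4.1
```

```bash
cat >> h.py <<'E'
def lidtop(c):
    W=world(c);h=cv2.cvtColor(c['img'],cv2.COLOR_BGR2HSV).astype(int)
    B=np.stack([W[...,:2]@[.8656,.5008]-203,W[...,:2]@[-.5008,.8656]+505,W[...,2]],-1)
    m=(c['depth']>0)&(h[...,0]>95)&(h[...,0]<115)&(h[...,1]>100)&(abs(B[...,0])<100)&(abs(B[...,1])<115)&(B[...,2]>25)&(B[...,2]<90)
    q=plane(B[m]);print('lid top',q[0].round(1),q[1].round(4),len(q[2]),np.percentile(q[2],[.5,99.5],0).round(0).tolist())
E
python3 - <<'E'
from h import *;from cell import readout,eyes
box(readout.read_state())
for n in('scene','side'): lidtop(eyes.camera(n))
E
```

```text
t 9.73 boxXYZ [-34.2  -0.1  35. ] tool yaw 30.04 zaxis [ 0. -0. -1.] F [-1.1  2.   9.2] open -0.2
lid top [-14.  -22.2  34. ] [ 0.      0.0011 -1.    ] 6017 [[-91.0, -109.0, 31.0], [87.0, 108.0, 37.0]]
lid top [  7.7 -19.5  35. ] [-1.e-04 -8.e-04  1.e+00] 3866 [[-87.0, -111.0, 32.0], [89.0, 108.0, 37.0]]
```

The lid is shut: its top is level at z 35 mm with 9 N of contact. I'll retreat straight up.

>>> {"op": "move_arm", "data": {"motion": [{"xyz": [0,0,-1],"angular": [0,0,0],"jaw": 0},{"xyz": [0,0,-3],"angular": [0,0,0],"jaw": 0},{"xyz": [0,0,-6],"angular": [0,0,0],"jaw": 0},{"xyz": [0,0,-9],"angular": [0,0,0],"jaw": 0},{"xyz": [0,0,-12],"angular": [0,0,0],"jaw": 0},{"xyz": [0,0,-14],"angular": [0,0,0],"jaw": 0},{"xyz": [0,0,-15],"angular": [0,0,0],"jaw": 0},{"xyz": [0,0,-15],"angular": [0,0,0],"jaw": 0}]}}

```text
time_s: 10.5
tcp_pos: [400.2, -354.0, 186.6]
tool_rot: [0.966, 0.259, 0.001, 0.003]
force: [-0.0, -0.4, 0.4]
opening: 0.2
grip_force: 0.0
```

```bash
python3 - <<'E'
from h import *;from cell import readout,eyes
box(readout.read_state())
for n in('scene','side'): c=eyes.camera(n);lidtop(c)
cv2.imwrite('pics/f.png',c['img'])
E
```

```text
t 10.5 boxXYZ [-33.9  -1.8 186.6] tool yaw 30.04 zaxis [ 0.004 -0.005 -1.   ] F [-0.  -0.4  0.4] open 0.2
lid top [-6.4 -5.4 34. ] [-0.     -0.0014  1.    ] 7693 [[-91.0, -109.0, 31.0], [87.0, 108.0, 37.0]]
lid top [  3.  -12.9  35. ] [ 1.e-04 -6.e-04  1.e+00] 4192 [[-87.0, -110.0, 32.0], [89.0, 108.0, 37.0]]
```

View pics/f.png

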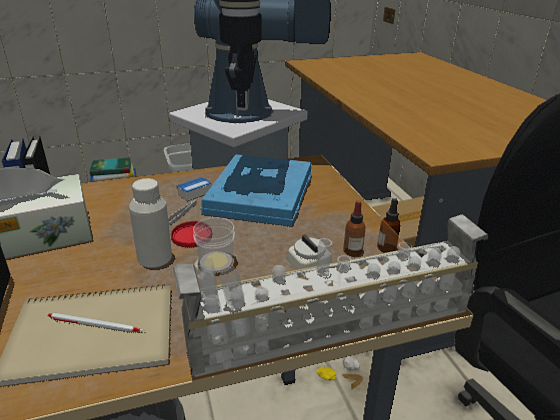

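The box is shut flat at about (258, 190), every bystander is where it was, and the arm is clear above it.

```bash
python3 -c "from cell import order;print(order.finish_job())"
```

```text
the job is handed in; nothing more can be done
None
```

I folded the leaf flat and then pressed the lid fully shut with about 9 N; the box still lies flat where it was, nothing around it looks moved, and the job was handed in at 10.5 s (no verdict came back).

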